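# Set the dispenser flow lever three clicks up and confirm

### The arm

A 7-joint arm with a two-finger parallel gripper is mounted at the origin on the work surface. World frame = base frame: x ahead of the robot, y to its left, z up, the work surface at z = 0. Lengths are in m, angles in rad, forces in N, time in s.
With the tool pointing down it reaches from about 0.35 to 0.9 m from the base axis. Payload 7.2 kg.
Tool frame: the origin (TCP) lies on the mounting face of the last link; the fingertips stand 182 mm ahead of it and the grasp point (between the pads) lies 163 mm ahead of it (manip.tcp_to_tips is the distance from the TCP to the fingertips, in m); z points along the fingers, y is the line along which they close (so a half turn about z gives the same grasp; the last joint's range is limited). The gripper opens to 88 mm and grips with 3 to 60 N. Pads are 20 mm wide; open, the fingers measure 115 mm over their backs; the gripper's body (75 mm by 178 mm) begins 61 mm behind the grasp point.
Start: joints at [-1.327, 0.411, -0.013, 1.596, 0.006, 1.134, -0.082], TCP at [0.192, 0.595, 0.405] pointing down, gripper open.
Joint ranges: [-2.95, 2.95], [-0.29, 1.99], [-1.47, 1.44], [0.14, 2.54], [-1.03, 4.17], [0.13, 1.85], [-2.86, 2.86]. Speed limits (rad/s): [2.39, 2.39, 3.01, 3.01, 3.14, 3.14, 3.14].

### API

Orientations are given as a unit quaternion [x, y, z, w].
In Python, from plant import read_state, capture, camera_params, job, manip gives the robot as it stands. The module is installed in compiled form; this text tells all that it offers.
- The arm moves only by the tool apply_moves, never from a script. Its argument "rows" is a list of rows, each an object of numbers: "rx", "ry", "rz": the turn, a rotation vector about the tool's x, y, z in degrees; "dx", "dy", "dz": the shift along the tool's x, y, z in cm; "jaw": the closure, from 0 (fully open) to 1 (shut). A call has 1 to 5 rows; each row shifts and turns the commanded pose from where the row before left it, along the tool's axes as they then stand; what a row does not reach is not made up. A row lasts 1/10 s, in which the tool goes at most 50 mm and 8.59 degrees, less where a joint would pass 70% of its speed; a pose out of reach is approached as far as the arm can. A call with a gripper value outside its range is refused whole. The fingers move at their own pace and stop on an object; "squeeze" is the grip in N (left out, the last holds). Time passes only in rows, so rows that do not move let the fingers close. It gives the time, the measured TCP pose, the force, the opening and the grip force at its end, in the units of the state.
- read_state(): the state, without advancing time (a new reading comes with each control period).
- capture(name): name is "scene" or "top" or "wrist"; returns the picture (384x512x3 uint8, red, green, blue); there is no depth.
- camera_params(name): a dict with "vertical_fov" (degrees; the focal length in pixels is half the picture's height over the tangent of half this angle, whatever the lens; pixels are square), "cx", "cy" (the principal point, pixels), "distortion" ([k1, k2, p1, p2, k3] as OpenCV has them; the pictures are not rectified), "R" (3x3) and "t" (3): a world point X has camera coordinates R X + t. Camera axes: x right, y down, z forward; pixel columns grow to the right and rows downward; lengths in m; the calibration is good to about 2 mm. A picture is of the moment at which its call begins: read the wrist's pose just before it. camera_params takes no time and is no camera call; for the wrist camera it gives the pose at the moment of the call.
- job.hand_in(): hands the job in; it is judged then, once.
The state is a dict: "clock": time; "joint_positions": joint angles; "qd": joint speeds; "joint_torque": joint torques, N m; "tcp_pos": TCP position; "tcp_rot": TCP orientation; "contact_force": force on the tool from outside, world axes, zero at the start; "moment": the same for the moment, N m; "finger_gap": finger opening in m; "grip_force": force on a finger pad.
Only numpy, scipy, OpenCV 4.12 (cv2) and the standard library are available. Lean on these libraries where they do the work, as an engineer would, in place of code of your own. Each camera call takes 0.05 s, during which the arm holds its last target. There are 200 camera calls.

### The job

On the grey regulator box, push the black slide lever with a fingertip away from its end stop, counting three clicks, and leave it resting in the third detent without ever going past it; do not pinch it. Only then press the round button on the same box fully down, let it come back up, and leave the lever set. Do not move the loose things standing around the box.

Things in the scene. Friction and masses are not known exactly. Their poses are not given: they have to be found in the camera images.
- regulator: Grey box 90 x 250 mm in plan (its x, y axes), 55 mm high, fixed on a 12 mm thick aluminium plate on the work surface, turned up to 35 degrees either way. Origin: centre of its underside; z up. On top, on its centre line (x = 0): the lever, in a slot along y on the -y half, and the round button near the +y end.
- flow_lever (a joint): Lever position in m along the box's +y. 0 = start, at the end stop (not a click); detents at 0.016, 0.032, 0.048 (the third), 0.064 and 0.080 (other end), shown by six pairs of dark ticks, the first pair at the start. The push peaks at about 6.5 N a quarter of the way on; past half way the lever snaps into the next detent by itself and stays there.
- flow_lever_top (a point): Centre of the lever's top, moving with it. Black upright block 28 mm across the slot (box x), 12 mm thick along it (box y), 40 mm high; its top is 42 mm above the box's top. It starts at box x = 0, y = -75 mm. Push the flat face that looks to the box's -y end; the box's top is bare from there to that end, 44 mm away.
- confirm_button (a joint): Travel of the button in m: 0 = up, 0.006 = fully down; a spring returns it. Fully down takes about 5 N straight down.
- confirm_button_top (a point): Centre of the top of the steel push button (28 mm diameter, in a low black housing), at box x = 0, y = +85 mm; moves down with it.
- cartridge: Loose bystander: white capped cartridge standing upright, 34 mm diameter, 80 mm high, narrower at the top; origin at the centre of its underside. Near the box on the plate.
- stop_block: Loose bystander: steel block 36 x 28 x 30 mm high; origin at the centre of its underside. Near the box on the plate.
- tip_jar: Loose bystander: small jar with a black cap, 38 mm diameter, 50 mm high; origin at the centre of its underside. Near the box on the plate.

How it is judged:
On the way, in this order (a step that is already met when the one before it is completed fails the run):
1. the lever has come to rest in the third detent (value of joint flow_lever between 0.044 and 0.052 m and value of joint confirm_button below 0.002 m), for 0.3 s.
2. the button is pressed fully down (value of joint confirm_button above 0.0045 m), for 0.05 s.
3. the button is up again (value of joint confirm_button below 0.0015 m), for 0.05 s.
At the end, for the whole second after the job is handed in: The lever rests in the third detent (48 mm from its start, within 4 mm), the button has been pressed after that and is up again, and the loose things stand within 15 mm of where they were (value of joint flow_lever between 0.044 and 0.052 m and velocity of joint flow_lever between -0.005 and 0.005 m/s and value of joint confirm_button below 0.0015 m and distance of each of cartridge, stop_block, tip_jar from where it was at the start of the episode below 0.015 m); the robot touches nothing.
It fails at once if the lever went past the third detent (value of joint flow_lever above 0.0555 m).
It fails at once if the button was pressed before the lever was in the third detent (value of joint confirm_button above 0.003 m and value of joint flow_lever below 0.042 m).
It fails at once if the lever was pinched between the fingers ((contact force between the fingers and flow_lever_c0 above 0.8 N and contact force between the fingers and flow_lever_c1 above 0.8 N) or (contact force between the fingers and flow_lever_c2 above 0.8 N and contact force between the fingers and flow_lever_c3 above 0.8 N)).
It fails at once if a loose thing was moved, lifted or tipped (distance of any of cartridge, stop_block, tip_jar from where it was at the start of the episode above 0.015 m or angle between any of cartridge, stop_block, tip_jar's own z axis and vertical above 0.3 rad).
It also fails if it takes over 58 s, if anything falls off the work surface, if the arm or the gripper's body presses on something with over 40 N, if the wrist force passes 120 N, or if a joint passes its speed limit or range.

## Working session

There is one attempt and no reset: what is moved stays moved. The work goes in short steps, Python scripts to look and compute and a tool call to move; the robot and the scene stay as the last step left them, time stands still between calls to the robot, and variables do not carry over. Pictures are saved under pics/ and viewed, at most 10 in all, crops included, and the job is handed in when it is done.

Besides the shell and the picture viewer there is one more tool, called after "Request:" in YAML: its name, and indented under it one key for each argument. apply_moves: Moves the arm, as the interface text tells. Its arguments: {"type":"object","properties":{"rows":{"type":"array"},"squeeze":{"type":"number"}},"required":["rows"]}

```bash
mkdir -p pics; python3 - <<'E'
from plant import *
import cv2,numpy as np
s=read_state();print({k:np.round(v,3).tolist() for k,v in s.items()})
a=capture("top");b=capture("scene")
cv2.imwrite("pics/top.png",a[...,::-1]);cv2.imwrite("pics/scene.png",b[...,::-1])
for n in("top","scene"):
  p=camera_params(n);print(n,{k:np.round(v,4).tolist() for k,v in p.items()})
E
```

```text
{'clock': 0.0, 'joint_positions': [-1.327, 0.412, -0.013, 1.597, 0.006, 1.134, -0.082], 'qd': [-0.001, -0.0, 0.001, 0.001, -0.001, -0.001, 0.0], 'joint_torque': [-0.0, -58.795, 0.642, -29.108, -0.054, 0.018, 0.0], 'tcp_pos': [0.192, 0.595, 0.404], 'tcp_rot': [0.155, 0.988, -0.001, -0.0], 'contact_force': [0.034, -0.797, -0.036], 'moment': [-0.001, 0.019, 0.037], 'grip_force': 0.0, 'finger_gap': 0.088}
top {'vertical_fov': 44.7123, 'cx': 263.2296, 'cy': 195.1566, 'distortion': [-0.1893, 0.0, 0.0, 0.0, 0.0], 'R': [[-0.0029, -0.9997, -0.0228], [-0.9989, 0.004, -0.0469], [0.0469, 0.0226, -0.9986]], 't': [0.0264, 0.5244, 0.845]}
scene {'vertical_fov': 46.5997, 'cx': 256.5825, 'cy': 188.6929, 'distortion': [-0.1284, 0.0, 0.0, 0.0, 0.0], 'R': [[-0.8756, 0.4831, 0.0011], [0.4091, 0.7427, -0.5302], [-0.2569, -0.4638, -0.8479]], 't': [0.4526, -0.1732, 0.9644]}
```

View pics/top.png

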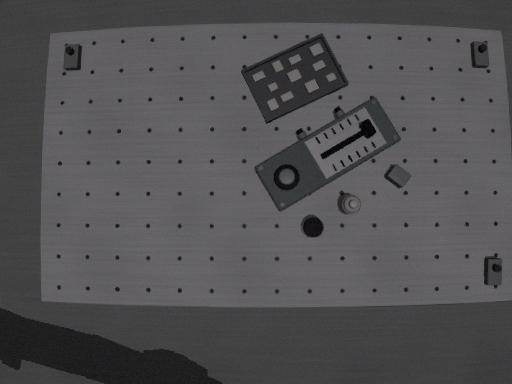

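View pics/scene.png

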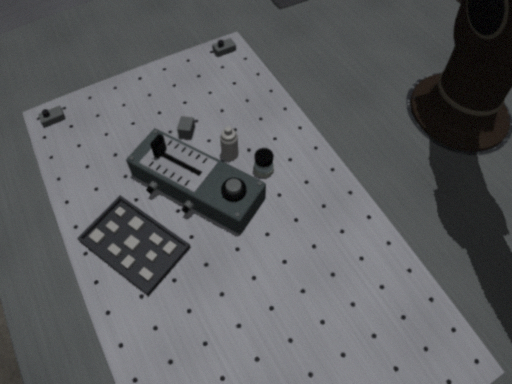

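The top view shows the lever at about (368,128), the button at (287,177), the stop block at (398,176), the cartridge at (350,204) and the jar at (313,226). Next I'll measure these.

```bash
cat > h.py <<'E'
from plant import *
import cv2,numpy as np
def cam(n):
  p=camera_params(n);f=192/np.tan(np.radians(p["vertical_fov"])/2)
  return np.array([[f,0,p["cx"]],[0,f,p["cy"]],[0,0,1]]),np.array(p["distortion"]),np.array(p["R"]),np.array(p["t"])
def cast(n,px,z,c=None):
  K,d,R,t=c or cam(n)
  u=cv2.undistortPoints(np.array(px,float).reshape(-1,1,2),K,d).reshape(-1,2)
  D=np.c_[u,np.ones(len(u))]@R;C=-R.T@t
  return C+D*((z-C[2])/D[:,2])[:,None]
def proj(n,X,c=None):
  K,d,R,t=c or cam(n)
  return cv2.projectPoints(np.array(X,float).reshape(-1,1,3),cv2.Rodrigues(R)[0],t,K,d)[0].reshape(-1,2)
E
python3 - <<'E'
from h import *
im=cv2.imread("pics/top.png")
r=im[85:245,240:420];r=cv2.resize(r,None,fx=4,fy=3.75 if 0 else 4,interpolation=cv2.INTER_CUBIC)[:600]
cv2.imwrite("pics/c.png",cv2.convertScaleAbs(r,alpha=1.8))
for n,p,z in [("lever",(368,127),.109),("button",(287,177),.08),("block",(398,175),.04),("cart",(352,204),.09),("jar",(313,227),.062)]:print(n,cast("top",[p],z).round(4))
print(cast("top",[(375,97),(399,138),(280,210),(256,168)],.067).round(4))
E
```

```text
lever [[ 0.6323 -0.1515  0.109 ]]
button [[ 0.552  -0.0173  0.08  ]]
block [[ 0.5586 -0.2188  0.04  ]]
cart [[ 0.5054 -0.1257  0.09  ]]
jar [[ 0.4668 -0.0623  0.062 ]]
[[ 0.6944 -0.1743  0.067 ]
 [ 0.6213 -0.215   0.067 ]
 [ 0.4963 -0.0053  0.067 ]
 [ 0.5689  0.0357  0.067 ]]
```

View pics/c.png

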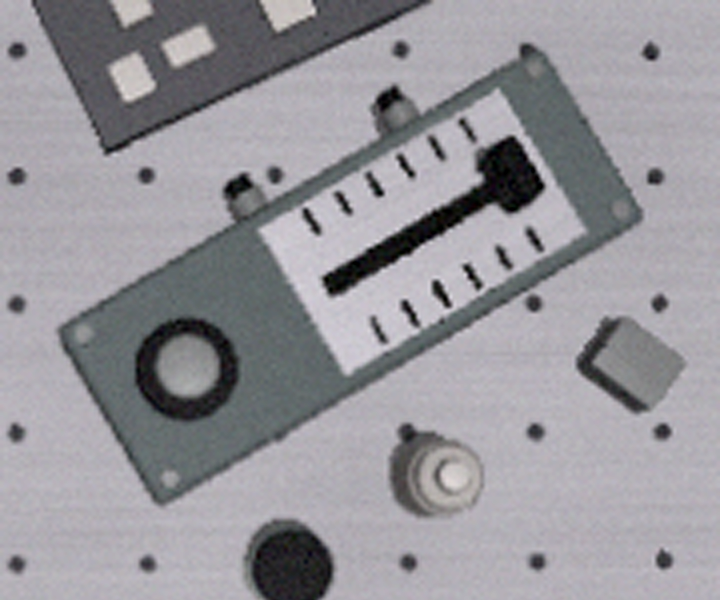

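The crop shows the ticks, the lever at start (513,175), the button (187,367), and clear top at the lever end. I'll fit the box frame from the tick pairs.

```bash
cat >> h.py <<'E'
from scipy.spatial.transform import Rotation as Rn
# box frame from tick pairs
U=np.array([(469,129),(437,148),(406,166),(375,185),(344,203),(313,221)]);L=np.array([(535,239),(504,256),(473,274),(441,293),(410,311),(379,330)])
def frame():
  f=lambda a:cast("top",(a+.5)/4-.5+[240,85],.067)[:,:2]
  u,l=f(U),f(L);m=(u+l)/2;y=np.arange(6)*.016-.075
  A=np.polyfit(y,m,1);ey=A[0]/np.linalg.norm(A[0]);return A,u,l,ey
def goto(bx,by,tipz):
  "remaining move in tool axes (cm) and yaw (deg) to box coords mm, tip height m"
  A,u,l,ey=frame();ex=np.array([ey[1],-ey[0]]);o=A[1]
  t=o+ex*bx/1e3+ey*by/1e3
  s=read_state();R=Rn.from_quat(s["tcp_rot"]);p=np.array(s["tcp_pos"])
  d=R.inv().apply(np.r_[t,tipz+manip.tcp_to_tips]-p)*100
  Rt=np.c_[np.r_[-ey,0],np.r_[ex,0],[0,0,-1]];Rt[:,0]=np.cross(Rt[:,1],Rt[:,2])
  rv=(R.inv()*Rn.from_matrix(Rt)).as_rotvec(degrees=True)
  b=(p[:2]-o);print("t",round(s["clock"],2),"box mm",np.round([b@ex*1e3,b@ey*1e3],1),"tipz",round(p[2]-manip.tcp_to_tips,4),"d cm",d.round(2),"rot",rv.round(2),"F",np.round(s["contact_force"],1),"gap",s["finger_gap"].__round__(4))
E
python3 - <<'E'
from h import *
A,u,l,ey=frame();print(A,np.linalg.norm(A[0]),ey,np.degrees(np.arctan2(ey[1],ey[0])))
print(np.degrees(np.arctan2(*(u-l).mean(0)[::-1])))
o=A[1];ex=np.array([ey[1],-ey[0]])
for n,p,z in [("lever",(513,175),.109),("button",(187,365),.08),("block",(640,362),.042),("cart",(450,475),.09),("jar",(290,568),.062)]:
  w=cast("top",[(np.array(p)+.5)/4-.5+[240,85]],z)[0,:2];print(n,w.round(4),((w-o)@np.c_[ex,ey]*1e3).round(1))
c=cast("top",(np.array([(535,46),(641,213),(163,503),(60,330)])+.5)/4-.5+[240,85],.067)[:,:2];print(((c-o)@np.c_[ex,ey]*1e3).round(1))
goto(0,-108,.2)
E
```

```text
[[-0.50478514  0.86439719]
 [ 0.59624334 -0.08985695]] 1.0009947746524595 [-0.50428349  0.86353816] 120.2838005054834
30.579821869343128
lever [ 0.63   -0.1512] [ -1.8 -70. ]
button [ 0.5539 -0.0163] [ 0.5 84.9]
block [ 0.5582 -0.2212] [-99.1 -94.2]
cart [ 0.5065 -0.126 ] [-95.7  14.1]
jar [ 0.4674 -0.0608] [-96.6  90.1]
[[  45.  -120.7]
 [ -42.1 -122.2]
 [ -44.6  123.1]
 [  42.3  123.5]]
t 0.1 box mm [ -4.1 795.1] tipz 0.2219 d cm [-67.55 -59.95   2.28] rot [-8.000e-02  4.000e-02  4.185e+01] F [-0.5 -0.  -0.6] gap 0.088
```

Request:
apply_moves:
  rows:
    - {"rz": 8.4, "jaw": 1}
    - {"rz": 8.4, "jaw": 1}
    - {"rz": 8.4, "jaw": 1}
    - {"rz": 8.4, "jaw": 1}
    - {"rz": 8.2, "jaw": 1}
  squeeze: 10

```text
invalid input at $.rows[0]: expected keys rx, ry, rz, dx, dy, dz, jaw
```

```bash
python3 -c "
from h import *
goto(0,-108,.2)"
```

```text
t 0.1 box mm [ -4.1 795.1] tipz 0.2219 d cm [-67.55 -59.95   2.28] rot [-8.000e-02  4.000e-02  4.185e+01] F [-0.5 -0.  -0.6] gap 0.088
```

Request:
apply_moves:
  rows:
    - {"rx": 0, "ry": 0, "rz": 8.4, "dx": 0, "dy": 0, "dz": 0, "jaw": 1}
    - {"rx": 0, "ry": 0, "rz": 8.4, "dx": 0, "dy": 0, "dz": 0, "jaw": 1}
    - {"rx": 0, "ry": 0, "rz": 8.4, "dx": 0, "dy": 0, "dz": 0, "jaw": 1}
    - {"rx": 0, "ry": 0, "rz": 8.4, "dx": 0, "dy": 0, "dz": 0, "jaw": 1}
    - {"rx": 0, "ry": 0, "rz": 8.2, "dx": 0, "dy": 0, "dz": 0, "jaw": 1}
  squeeze: 10

```text
clock: 0.6
tcp_pos: [0.1917, 0.5947, 0.4042]
tcp_rot: [0.5, 0.866, -0.0, 0.0]
contact_force: [-0.2, 0.6, 1.1]
finger_gap: 0.0514
grip_force: 0.0
```

Request:
apply_moves:
  rows:
    - {"rx": 0, "ry": 0, "rz": 0, "dx": -4.5, "dy": 0, "dz": 0, "jaw": 1}
    - {"rx": 0, "ry": 0, "rz": 0, "dx": -4.5, "dy": 0, "dz": 0, "jaw": 1}
    - {"rx": 0, "ry": 0, "rz": 0, "dx": -4.5, "dy": 0, "dz": 0, "jaw": 1}
    - {"rx": 0, "ry": 0, "rz": 0, "dx": -4.5, "dy": 0, "dz": 0, "jaw": 1}
    - {"rx": 0, "ry": 0, "rz": 0, "dx": -4.5, "dy": 0, "dz": 0, "jaw": 1}

```text
clock: 1.1
tcp_pos: [0.3059, 0.3989, 0.4044]
tcp_rot: [0.497, 0.868, -0.0, -0.0]
contact_force: [0.3, -0.8, -0.4]
finger_gap: 0.0114
grip_force: 0.0
```

Request:
apply_moves:
  rows:
    - {"rx": 0, "ry": 0, "rz": 0, "dx": -4.5, "dy": 0, "dz": 0, "jaw": 1}
    - {"rx": 0, "ry": 0, "rz": 0, "dx": -4.5, "dy": 0, "dz": 0, "jaw": 1}
    - {"rx": 0, "ry": 0, "rz": 0, "dx": -4.5, "dy": 0, "dz": 0, "jaw": 1}
    - {"rx": 0, "ry": 0, "rz": 0, "dx": -4.5, "dy": 0, "dz": 0, "jaw": 1}
    - {"rx": 0, "ry": 0, "rz": 0, "dx": -4.5, "dy": 0, "dz": 0, "jaw": 1}

```text
clock: 1.6
tcp_pos: [0.4195, 0.2046, 0.4046]
tcp_rot: [0.497, 0.868, 0.0, -0.0]
contact_force: [0.3, 0.8, -0.2]
finger_gap: 0.0007
grip_force: 0.0
```

```bash
python3 -c "
from h import *
goto(0,-108,.2);print(np.round(read_state()['joint_positions'],2))"
```

```text
t 1.6 box mm [ -4.1 343.5] tipz 0.2226 d cm [-45.15   0.37   2.25] rot [ 0.   -0.01  0.06] F [ 0.3  0.8 -0.2] gap 0.0007
[-0.89  0.13  0.37  1.98 -0.06  1.03  0.04]
```

Request:
apply_moves:
  rows:
    - {"rx": 0, "ry": 0, "rz": 0, "dx": -4.5, "dy": 0, "dz": 0, "jaw": 1}
    - {"rx": 0, "ry": 0, "rz": 0, "dx": -4.5, "dy": 0, "dz": 0, "jaw": 1}
    - {"rx": 0, "ry": 0, "rz": 0, "dx": -4.5, "dy": 0, "dz": 0, "jaw": 1}
    - {"rx": 0, "ry": 0, "rz": 0, "dx": -4.5, "dy": 0, "dz": 0, "jaw": 1}
    - {"rx": 0, "ry": 0, "rz": 0, "dx": -4.5, "dy": 0, "dz": 0, "jaw": 1}

```text
clock: 2.1
tcp_pos: [0.5332, 0.0106, 0.4045]
tcp_rot: [0.497, 0.868, 0.0, -0.0]
contact_force: [1.4, -0.2, -0.2]
finger_gap: 0.0006
grip_force: 0.0
```

Request:
apply_moves:
  rows:
    - {"rx": 0, "ry": 0, "rz": 0, "dx": -4.5, "dy": 0, "dz": 0, "jaw": 1}
    - {"rx": 0, "ry": 0, "rz": 0, "dx": -4.5, "dy": 0, "dz": 0, "jaw": 1}
    - {"rx": 0, "ry": 0, "rz": 0, "dx": -4.5, "dy": 0, "dz": 0, "jaw": 1}
    - {"rx": 0, "ry": 0, "rz": 0, "dx": -4.5, "dy": 0, "dz": 0, "jaw": 1}
    - {"rx": 0, "ry": 0, "rz": 0, "dx": -4.5, "dy": 0, "dz": 0, "jaw": 1}

```text
clock: 2.6
tcp_pos: [0.647, -0.1833, 0.4041]
tcp_rot: [0.497, 0.868, -0.0, -0.0]
contact_force: [0.7, 1.4, 0.3]
finger_gap: 0.0005
grip_force: 0.0
```

```bash
python3 -c "
from h import *
goto(0,-109,.082);print(np.round(read_state()['joint_positions'],2))
w=capture('wrist');cv2.imwrite('pics/w1.png',cv2.convertScaleAbs(w[...,::-1],alpha=1.7))"
```

```text
t 2.6 box mm [  -3.3 -106.3] tipz 0.2221 d cm [-0.28  0.33 14.01] rot [-0.03 -0.04  0.08] F [0.7 1.4 0.3] gap 0.0005
[-0.16  0.54  0.56  1.5  -0.29  1.19  0.97]
```

View pics/w1.png

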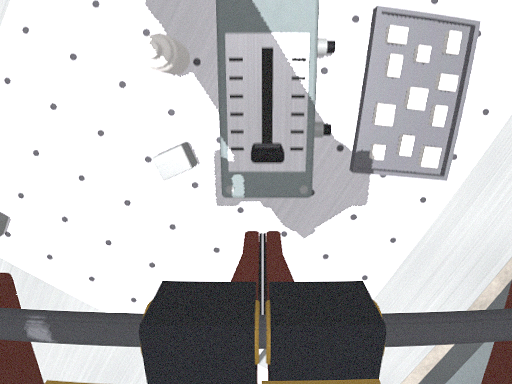

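The wrist view shows the closed fingertips at (262,235), centred across the slot behind the lever (267,150). The first tick pair is at row 149. I'll cross-check the frame and descend.

```bash
python3 -c "
from h import *
A,u,l,ey=frame();ex=np.array([ey[1],-ey[0]])
L=[(236,y) for y in (59,78,96.5,114,131.5,149)];Rr=[(299,59),(298.5,78),(298,96.5),(298,114),(297.5,131.5),(297,149)]
for P in (L,Rr): print(((cast('wrist',P,.067)[:,:2]-A[1])@np.c_[ex,ey]*1e3).round(1).tolist())
print(((cast('wrist',[(267,150),(267,143),(267,161)],.067)[:,:2]-A[1])@np.c_[ex,ey]*1e3).round(1).tolist())
"
```

```text
[[-28.9, -6.2], [-29.3, -22.5], [-29.7, -38.7], [-30.0, -54.4], [-30.4, -70.4], [-30.8, -86.9]]
[[26.9, -6.4], [26.8, -22.7], [26.7, -38.9], [27.1, -54.6], [27.0, -70.6], [26.9, -87.1]]
[[-1.5, -88.0], [-1.5, -81.3], [-1.5, -98.6]]
```

Request:
apply_moves:
  rows:
    - {"rx": 0, "ry": 0, "rz": 0, "dx": -0.3, "dy": 0.3, "dz": 2, "jaw": 1}
    - {"rx": 0, "ry": 0, "rz": 0, "dx": 0, "dy": 0, "dz": 2, "jaw": 1}
    - {"rx": 0, "ry": 0, "rz": 0, "dx": 0, "dy": 0, "dz": 2, "jaw": 1}
    - {"rx": 0, "ry": 0, "rz": 0, "dx": 0, "dy": 0, "dz": 2, "jaw": 1}
    - {"rx": 0, "ry": 0, "rz": 0, "dx": 0, "dy": 0, "dz": 0, "jaw": 1}

```text
clock: 3.15
tcp_pos: [0.6495, -0.1823, 0.3213]
tcp_rot: [0.497, 0.868, -0.001, -0.003]
contact_force: [-0.5, 0.3, 0.3]
finger_gap: 0.0006
grip_force: 0.0
```

```bash
python3 -c "
from h import *
goto(0,-109,.082)"
```

```text
t 3.15 box mm [  -0.6 -106.7] tipz 0.1393 d cm [-0.25  0.08  5.73] rot [-0.24 -0.22  0.06] F [-0.5  0.3  0.3] gap 0.0006
```

```bash
python3 -c "
from h import *
c=cam('wrist');goto(0,-109,.082);w=capture('wrist');goto(0,-109,.082)
np.savez('w2.npz',*c);cv2.imwrite('pics/w2.png',cv2.convertScaleAbs(w[...,::-1],alpha=1.7))
A,u,l,ey=frame();ex=np.array([ey[1],-ey[0]])
Q=[np.r_[A[1]+ex*s*.028+ey*(-.075+.016*i),.067] for s in(-1,1) for i in range(6)]
print(proj('wrist',Q,c).round(1).tolist())
"
```

```text
t 3.15 box mm [  -0.6 -106.7] tipz 0.1393 d cm [-0.25  0.08  5.73] rot [-0.24 -0.22  0.06] F [-0.5  0.3  0.3] gap 0.0006
t 3.2 box mm [  -0.4 -107.2] tipz 0.1412 d cm [-0.19  0.05  5.92] rot [-0.15 -0.12  0.05] F [-0.1  0.1  0.7] gap 0.0005
[[224.3, 163.0], [223.6, 140.5], [223.0, 117.1], [222.3, 93.1], [221.7, 68.3], [221.1, 42.9], [303.1, 163.2], [303.9, 140.6], [304.7, 117.3], [305.5, 93.2], [306.2, 68.4], [306.9, 43.0]]
```

View pics/w2.png

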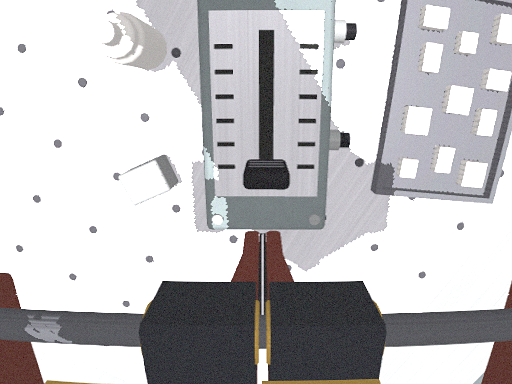

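The ticks sit 4 px (about 3 mm) from where the frame predicts, so the cameras disagree by 3 mm. Contact will calibrate the offset. Descending behind the lever.

Request:
apply_moves:
  rows:
    - {"rx": 0, "ry": 0, "rz": 0, "dx": 0, "dy": 0, "dz": 2, "jaw": 1}
    - {"rx": 0, "ry": 0, "rz": 0, "dx": 0, "dy": 0, "dz": 2, "jaw": 1}
    - {"rx": 0, "ry": 0, "rz": 0, "dx": 0, "dy": 0, "dz": 1.7, "jaw": 1}
    - {"rx": 0, "ry": 0, "rz": 0, "dx": 0, "dy": 0, "dz": 0, "jaw": 1}
    - {"rx": 0, "ry": 0, "rz": 0, "dx": 0, "dy": 0, "dz": 0, "jaw": 1}

```text
clock: 3.7
tcp_pos: [0.6506, -0.1831, 0.2682]
tcp_rot: [0.497, 0.867, -0.0, 0.0]
contact_force: [0.1, -0.4, 0.7]
finger_gap: 0.0008
grip_force: 0.0
```

```bash
python3 -c "
from h import *
goto(0,-109,.082)"
```

```text
t 3.7 box mm [-1.000e-01 -1.079e+02] tipz 0.0862 d cm [-0.11  0.01  0.42] rot [0.   0.01 0.05] F [ 0.1 -0.4  0.7] gap 0.0008
```

Request:
apply_moves:
  rows:
    - {"rx": 0, "ry": 0, "rz": 0, "dx": 0.3, "dy": 0, "dz": 0, "jaw": 1}
    - {"rx": 0, "ry": 0, "rz": 0, "dx": 0.3, "dy": 0, "dz": 0, "jaw": 1}
    - {"rx": 0, "ry": 0, "rz": 0, "dx": 0.2, "dy": 0, "dz": 0, "jaw": 1}
    - {"rx": 0, "ry": 0, "rz": 0, "dx": 0, "dy": 0, "dz": 0, "jaw": 1}
    - {"rx": 0, "ry": 0, "rz": 0, "dx": 0, "dy": 0, "dz": 0, "jaw": 1}

```text
clock: 4.2
tcp_pos: [0.6464, -0.1759, 0.2679]
tcp_rot: [0.497, 0.868, 0.0, 0.0]
contact_force: [-0.5, 0.1, 0.8]
finger_gap: 0.0007
grip_force: 0.0
```

```bash
python3 -c "
from h import *
goto(0,-109,.082)"
```

```text
t 4.2 box mm [ -0.1 -99.6] tipz 0.0859 d cm [-0.94  0.01  0.39] rot [0.02 0.01 0.06] F [-0.5  0.1  0.8] gap 0.0007
```

Request:
apply_moves:
  rows:
    - {"rx": 0, "ry": 0, "rz": 0, "dx": 0.2, "dy": 0, "dz": 0, "jaw": 1}
    - {"rx": 0, "ry": 0, "rz": 0, "dx": 0, "dy": 0, "dz": 0, "jaw": 1}
    - {"rx": 0, "ry": 0, "rz": 0, "dx": 0, "dy": 0, "dz": 0, "jaw": 1}

```text
clock: 4.5
tcp_pos: [0.6453, -0.1743, 0.2676]
tcp_rot: [0.497, 0.867, -0.0, -0.0]
contact_force: [-0.5, -0.0, 0.0]
finger_gap: 0.0006
grip_force: 0.0
```

Request:
apply_moves:
  rows:
    - {"rx": 0, "ry": 0, "rz": 0, "dx": 0.2, "dy": 0, "dz": 0, "jaw": 1}
    - {"rx": 0, "ry": 0, "rz": 0, "dx": 0, "dy": 0, "dz": 0, "jaw": 1}
    - {"rx": 0, "ry": 0, "rz": 0, "dx": 0, "dy": 0, "dz": 0, "jaw": 1}

```text
clock: 4.8
tcp_pos: [0.6443, -0.1726, 0.2676]
tcp_rot: [0.497, 0.868, -0.0, -0.0]
contact_force: [-0.2, 0.2, -0.4]
finger_gap: 0.0005
grip_force: 0.0
```

Request:
apply_moves:
  rows:
    - {"rx": 0, "ry": 0, "rz": 0, "dx": 0.2, "dy": 0, "dz": 0, "jaw": 1}
    - {"rx": 0, "ry": 0, "rz": 0, "dx": 0, "dy": 0, "dz": 0, "jaw": 1}
    - {"rx": 0, "ry": 0, "rz": 0, "dx": 0, "dy": 0, "dz": 0, "jaw": 1}

```text
clock: 5.1
tcp_pos: [0.6433, -0.1708, 0.2676]
tcp_rot: [0.497, 0.868, 0.0, -0.0]
contact_force: [0.0, 0.8, -0.2]
finger_gap: 0.0004
grip_force: 0.0
```

Request:
apply_moves:
  rows:
    - {"rx": 0, "ry": 0, "rz": 0, "dx": 0.2, "dy": 0, "dz": 0, "jaw": 1}
    - {"rx": 0, "ry": 0, "rz": 0, "dx": 0, "dy": 0, "dz": 0, "jaw": 1}
    - {"rx": 0, "ry": 0, "rz": 0, "dx": 0, "dy": 0, "dz": 0, "jaw": 1}

```text
clock: 5.4
tcp_pos: [0.6424, -0.1695, 0.2677]
tcp_rot: [0.498, 0.867, -0.0, 0.0]
contact_force: [1.6, -1.6, -0.8]
finger_gap: 0.0005
grip_force: 1.0
```

Request:
apply_moves:
  rows:
    - {"rx": 0, "ry": 0, "rz": 0, "dx": 0.2, "dy": 0, "dz": 0, "jaw": 1}
    - {"rx": 0, "ry": 0, "rz": 0, "dx": 0, "dy": 0, "dz": 0, "jaw": 1}
    - {"rx": 0, "ry": 0, "rz": 0, "dx": 0, "dy": 0, "dz": 0, "jaw": 1}

```text
clock: 5.7
tcp_pos: [0.6415, -0.168, 0.2678]
tcp_rot: [0.498, 0.867, -0.0, 0.001]
contact_force: [2.9, -3.9, -2.1]
finger_gap: 0.0003
grip_force: 2.6
```

```bash
python3 -c "
from h import *
goto(0,-90,.082)"
```

```text
t 5.7 box mm [ -0.3 -90.3] tipz 0.0858 d cm [0.03 0.03 0.38] rot [0.01 0.08 0.03] F [ 2.9 -3.9 -2.1] gap 0.0003
```

Request:
apply_moves:
  rows:
    - {"rx": 0, "ry": 0, "rz": 0, "dx": 0.2, "dy": 0, "dz": 0, "jaw": 1}
    - {"rx": 0, "ry": 0, "rz": 0, "dx": 0, "dy": 0, "dz": 0, "jaw": 1}
    - {"rx": 0, "ry": 0, "rz": 0, "dx": 0, "dy": 0, "dz": 0, "jaw": 1}

```text
clock: 6.0
tcp_pos: [0.6405, -0.1664, 0.2678]
tcp_rot: [0.498, 0.867, -0.0, 0.001]
contact_force: [2.3, -4.9, -2.9]
finger_gap: 0.0005
grip_force: 2.8
```

Request:
apply_moves:
  rows:
    - {"rx": 0, "ry": 0, "rz": 0, "dx": 0.2, "dy": 0, "dz": 0, "jaw": 1}
    - {"rx": 0, "ry": 0, "rz": 0, "dx": 0, "dy": 0, "dz": 0, "jaw": 1}
    - {"rx": 0, "ry": 0, "rz": 0, "dx": 0, "dy": 0, "dz": 0, "jaw": 1}

```text
clock: 6.3
tcp_pos: [0.6393, -0.1642, 0.2678]
tcp_rot: [0.498, 0.867, -0.0, 0.0]
contact_force: [1.6, -3.1, -1.4]
finger_gap: 0.0008
grip_force: 1.6
```

Request:
apply_moves:
  rows:
    - {"rx": 0, "ry": 0, "rz": 0, "dx": 0.1, "dy": 0, "dz": 0, "jaw": 1}
    - {"rx": 0, "ry": 0, "rz": 0, "dx": 0, "dy": 0, "dz": 0, "jaw": 1}
    - {"rx": 0, "ry": 0, "rz": 0, "dx": 0, "dy": 0, "dz": 0, "jaw": 1}

```text
clock: 6.6
tcp_pos: [0.6386, -0.1622, 0.2674]
tcp_rot: [0.497, 0.868, 0.0, -0.001]
contact_force: [0.4, -0.4, -0.6]
finger_gap: 0.0007
grip_force: 0.0
```

Request:
apply_moves:
  rows:
    - {"rx": 0, "ry": 0, "rz": 0, "dx": 0.1, "dy": 0, "dz": 0, "jaw": 1}
    - {"rx": 0, "ry": 0, "rz": 0, "dx": 0, "dy": 0, "dz": 0, "jaw": 1}
    - {"rx": 0, "ry": 0, "rz": 0, "dx": 0, "dy": 0, "dz": 0, "jaw": 1}

```text
clock: 6.9
tcp_pos: [0.6383, -0.1621, 0.2676]
tcp_rot: [0.497, 0.868, 0.0, -0.0]
contact_force: [-0.6, -0.4, 0.6]
finger_gap: 0.0004
grip_force: 0.0
```

```bash
python3 -c "
from h import *
goto(0,-90,.082)
w=capture('wrist');cv2.imwrite('pics/w3.png',cv2.convertScaleAbs(w[...,::-1],alpha=1.7)[0:384])"
```

```text
t 6.9 box mm [ -0.1 -83.5] tipz 0.0856 d cm [-0.65  0.01  0.36] rot [-0.   -0.02  0.06] F [-0.6 -0.4  0.6] gap 0.0004
```

First click done: the force dropped to zero near box y −85, so the lever zero corresponds to about −93. On to the second.

Request:
apply_moves:
  rows:
    - {"rx": 0, "ry": 0, "rz": 0, "dx": 0.3, "dy": 0, "dz": 0, "jaw": 1}
    - {"rx": 0, "ry": 0, "rz": 0, "dx": 0.2, "dy": 0, "dz": 0, "jaw": 1}
    - {"rx": 0, "ry": 0, "rz": 0, "dx": 0.2, "dy": 0, "dz": 0, "jaw": 1}
    - {"rx": 0, "ry": 0, "rz": 0, "dx": 0, "dy": 0, "dz": 0, "jaw": 1}
    - {"rx": 0, "ry": 0, "rz": 0, "dx": 0, "dy": 0, "dz": 0, "jaw": 1}

```text
clock: 7.45
tcp_pos: [0.6347, -0.1561, 0.2677]
tcp_rot: [0.497, 0.868, 0.0, -0.0]
contact_force: [0.2, 0.3, -0.2]
finger_gap: 0.0006
grip_force: 0.0
```

Request:
apply_moves:
  rows:
    - {"rx": 0, "ry": 0, "rz": 0, "dx": 0.2, "dy": 0, "dz": 0, "jaw": 1}
    - {"rx": 0, "ry": 0, "rz": 0, "dx": 0.2, "dy": 0, "dz": 0, "jaw": 1}
    - {"rx": 0, "ry": 0, "rz": 0, "dx": 0, "dy": 0, "dz": 0, "jaw": 1}
    - {"rx": 0, "ry": 0, "rz": 0, "dx": 0, "dy": 0, "dz": 0, "jaw": 1}

```text
clock: 7.85
tcp_pos: [0.633, -0.1535, 0.2678]
tcp_rot: [0.498, 0.867, -0.0, 0.001]
contact_force: [3.0, -4.0, -3.7]
finger_gap: 0.0005
grip_force: 2.5
```

Request:
apply_moves:
  rows:
    - {"rx": 0, "ry": 0, "rz": 0, "dx": 0.2, "dy": 0, "dz": 0, "jaw": 1}
    - {"rx": 0, "ry": 0, "rz": 0, "dx": 0, "dy": 0, "dz": 0, "jaw": 1}
    - {"rx": 0, "ry": 0, "rz": 0, "dx": 0, "dy": 0, "dz": 0, "jaw": 1}

```text
clock: 8.15
tcp_pos: [0.6321, -0.1519, 0.2678]
tcp_rot: [0.498, 0.867, -0.0, 0.001]
contact_force: [4.2, -4.5, -3.1]
finger_gap: 0.0003
grip_force: 2.8
```

Request:
apply_moves:
  rows:
    - {"rx": 0, "ry": 0, "rz": 0, "dx": 0.1, "dy": 0, "dz": 0, "jaw": 1}
    - {"rx": 0, "ry": 0, "rz": 0, "dx": 0, "dy": 0, "dz": 0, "jaw": 1}
    - {"rx": 0, "ry": 0, "rz": 0, "dx": 0, "dy": 0, "dz": 0, "jaw": 1}

```text
clock: 8.45
tcp_pos: [0.6315, -0.151, 0.2678]
tcp_rot: [0.498, 0.867, -0.0, 0.001]
contact_force: [2.8, -3.6, -2.2]
finger_gap: 0.0004
grip_force: 2.5
```

Request:
apply_moves:
  rows:
    - {"rx": 0, "ry": 0, "rz": 0, "dx": 0.1, "dy": 0, "dz": 0, "jaw": 1}
    - {"rx": 0, "ry": 0, "rz": 0, "dx": 0, "dy": 0, "dz": 0, "jaw": 1}
    - {"rx": 0, "ry": 0, "rz": 0, "dx": 0, "dy": 0, "dz": 0, "jaw": 1}

```text
clock: 8.75
tcp_pos: [0.6305, -0.1489, 0.2676]
tcp_rot: [0.497, 0.868, 0.0, -0.001]
contact_force: [-0.2, 0.3, 0.3]
finger_gap: 0.0004
grip_force: 0.0
```

```bash
python3 -c "
from h import *
goto(0,-70,.082)"
```

```text
t 8.75 box mm [ -0.2 -68.3] tipz 0.0856 d cm [-0.17  0.02  0.36] rot [-0.01 -0.07  0.06] F [-0.2  0.3  0.3] gap 0.0004
```

Second click done (near −69.5). Third: the same sequence, stopping just before the expected snap near −53.5.

Request:
apply_moves:
  rows:
    - {"rx": 0, "ry": 0, "rz": 0, "dx": 0.3, "dy": 0, "dz": 0, "jaw": 1}
    - {"rx": 0, "ry": 0, "rz": 0, "dx": 0.2, "dy": 0, "dz": 0, "jaw": 1}
    - {"rx": 0, "ry": 0, "rz": 0, "dx": 0.2, "dy": 0, "dz": 0, "jaw": 1}
    - {"rx": 0, "ry": 0, "rz": 0, "dx": 0, "dy": 0, "dz": 0, "jaw": 1}
    - {"rx": 0, "ry": 0, "rz": 0, "dx": 0, "dy": 0, "dz": 0, "jaw": 1}

```text
clock: 9.25
tcp_pos: [0.6272, -0.1431, 0.2677]
tcp_rot: [0.497, 0.868, 0.0, -0.0]
contact_force: [-0.2, 0.2, -0.2]
finger_gap: 0.0003
grip_force: 0.0
```

Request:
apply_moves:
  rows:
    - {"rx": 0, "ry": 0, "rz": 0, "dx": 0.2, "dy": 0, "dz": 0, "jaw": 1}
    - {"rx": 0, "ry": 0, "rz": 0, "dx": 0.2, "dy": 0, "dz": 0, "jaw": 1}
    - {"rx": 0, "ry": 0, "rz": 0, "dx": 0, "dy": 0, "dz": 0, "jaw": 1}
    - {"rx": 0, "ry": 0, "rz": 0, "dx": 0, "dy": 0, "dz": 0, "jaw": 1}

```text
clock: 9.65
tcp_pos: [0.6254, -0.1405, 0.2677]
tcp_rot: [0.498, 0.867, -0.0, 0.001]
contact_force: [2.7, -4.4, -3.3]
finger_gap: 0.0006
grip_force: 2.6
```

Request:
apply_moves:
  rows:
    - {"rx": 0, "ry": 0, "rz": 0, "dx": 0.2, "dy": 0, "dz": 0, "jaw": 1}
    - {"rx": 0, "ry": 0, "rz": 0, "dx": 0, "dy": 0, "dz": 0, "jaw": 1}
    - {"rx": 0, "ry": 0, "rz": 0, "dx": 0, "dy": 0, "dz": 0, "jaw": 1}

```text
clock: 9.95
tcp_pos: [0.6244, -0.1389, 0.2678]
tcp_rot: [0.498, 0.867, -0.0, 0.001]
contact_force: [3.3, -4.8, -2.6]
finger_gap: 0.0005
grip_force: 2.7
```

Request:
apply_moves:
  rows:
    - {"rx": 0, "ry": 0, "rz": 0, "dx": 0.1, "dy": 0, "dz": 0, "jaw": 1}
    - {"rx": 0, "ry": 0, "rz": 0, "dx": 0, "dy": 0, "dz": 0, "jaw": 1}
    - {"rx": 0, "ry": 0, "rz": 0, "dx": 0, "dy": 0, "dz": 0, "jaw": 1}

```text
clock: 10.25
tcp_pos: [0.6239, -0.1381, 0.2678]
tcp_rot: [0.498, 0.867, -0.0, 0.001]
contact_force: [4.2, -5.3, -2.5]
finger_gap: 0.0004
grip_force: 2.9
```

```bash
python3 -c "
from h import *
goto(0,-53,.082)"
```

```text
t 10.25 box mm [ -0.4 -55.6] tipz 0.0858 d cm [0.26 0.04 0.38] rot [0.02 0.11 0.01] F [ 4.2 -5.3 -2.5] gap 0.0004
```

Request:
apply_moves:
  rows:
    - {"rx": 0, "ry": 0, "rz": 0, "dx": 0.1, "dy": 0, "dz": 0, "jaw": 1}
    - {"rx": 0, "ry": 0, "rz": 0, "dx": 0, "dy": 0, "dz": 0, "jaw": 1}
    - {"rx": 0, "ry": 0, "rz": 0, "dx": 0, "dy": 0, "dz": 0, "jaw": 1}

```text
clock: 10.55
tcp_pos: [0.6232, -0.1367, 0.2677]
tcp_rot: [0.498, 0.867, -0.0, 0.0]
contact_force: [1.6, -3.2, -0.8]
finger_gap: 0.0004
grip_force: 1.9
```

```bash
python3 -c "
from h import *
goto(0,-53,.082)"
```

```text
t 10.55 box mm [ -0.4 -54. ] tipz 0.0857 d cm [0.1  0.04 0.37] rot [0.   0.02 0.03] F [ 1.6 -3.2 -0.8] gap 0.0004
```

Request:
apply_moves:
  rows:
    - {"rx": 0, "ry": 0, "rz": 0, "dx": 0.1, "dy": 0, "dz": 0, "jaw": 1}
    - {"rx": 0, "ry": 0, "rz": 0, "dx": 0, "dy": 0, "dz": 0, "jaw": 1}
    - {"rx": 0, "ry": 0, "rz": 0, "dx": 0, "dy": 0, "dz": 0, "jaw": 1}

```text
clock: 10.85
tcp_pos: [0.6224, -0.1347, 0.2674]
tcp_rot: [0.497, 0.868, 0.0, -0.001]
contact_force: [-0.1, 0.3, 0.7]
finger_gap: 0.0005
grip_force: 0.0
```

```bash
python3 -c "
from h import *
goto(0,-53,.082)
w=capture('wrist');cv2.imwrite('pics/w4.png',cv2.convertScaleAbs(w[...,::-1],alpha=1.7))"
```

```text
t 10.85 box mm [ -0.  -51.9] tipz 0.0854 d cm [-0.11  0.    0.34] rot [-0.02 -0.1   0.09] F [-0.1  0.3  0.7] gap 0.0005
```

View pics/w4.png

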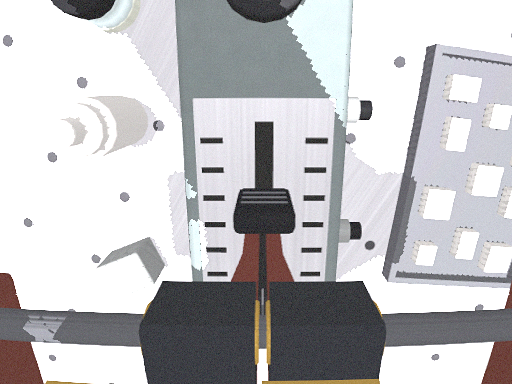

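Three clicks: the lever stands at the fourth tick pair (row ~198) and force is zero. Backing off, rising, and moving over the button.

Request:
apply_moves:
  rows:
    - {"rx": 0, "ry": 0, "rz": 0, "dx": -0.6, "dy": 0, "dz": 0, "jaw": 1}
    - {"rx": 0, "ry": 0, "rz": 0, "dx": -0.6, "dy": 0, "dz": 0, "jaw": 1}
    - {"rx": 0, "ry": 0, "rz": 0, "dx": 0, "dy": 0, "dz": 0, "jaw": 1}
    - {"rx": 0, "ry": 0, "rz": 0, "dx": 0, "dy": 0, "dz": -3, "jaw": 1}
    - {"rx": 0, "ry": 0, "rz": 0, "dx": 0, "dy": 0, "dz": -3, "jaw": 1}

```text
clock: 11.4
tcp_pos: [0.6284, -0.1461, 0.3274]
tcp_rot: [0.498, 0.867, -0.001, -0.001]
contact_force: [0.6, 0.3, -0.1]
finger_gap: 0.0004
grip_force: 0.0
```

Request:
apply_moves:
  rows:
    - {"rx": 0, "ry": 0, "rz": 0, "dx": 0, "dy": 0, "dz": -3, "jaw": 1}
    - {"rx": 0, "ry": 0, "rz": 0, "dx": 0, "dy": 0, "dz": 0, "jaw": 1}
    - {"rx": 0, "ry": 0, "rz": 0, "dx": 3, "dy": 0, "dz": 0, "jaw": 1}
    - {"rx": 0, "ry": 0, "rz": 0, "dx": 3, "dy": 0, "dz": 0, "jaw": 1}
    - {"rx": 0, "ry": 0, "rz": 0, "dx": 0, "dy": 0, "dz": 0, "jaw": 1}

```text
clock: 11.9
tcp_pos: [0.5972, -0.0905, 0.3566]
tcp_rot: [0.496, 0.868, 0.001, -0.002]
contact_force: [-0.5, 0.1, 0.1]
finger_gap: 0.0003
grip_force: 0.0
```

Request:
apply_moves:
  rows:
    - {"rx": 0, "ry": 0, "rz": 0, "dx": 0, "dy": 0, "dz": 0, "jaw": 1}
    - {"rx": 0, "ry": 0, "rz": 0, "dx": 0, "dy": 0, "dz": 0, "jaw": 1}
    - {"rx": 0, "ry": 0, "rz": 0, "dx": 0, "dy": 0, "dz": 0, "jaw": 1}

```text
clock: 12.2
tcp_pos: [0.5986, -0.0952, 0.3575]
tcp_rot: [0.498, 0.867, -0.0, 0.0]
contact_force: [0.7, -0.2, -0.1]
finger_gap: 0.0002
grip_force: 0.0
```

```bash
python3 -c "
from h import *
c=cam('wrist');goto(0,83,.095)
w=capture('wrist');cv2.imwrite('pics/w5.png',cv2.convertScaleAbs(w[...,::-1],alpha=1.7))
A,u,l,ey=frame();ex=np.array([ey[1],-ey[0]])
f=lambda x,y,z:np.r_[A[1]+ex*x/1e3+ey*y/1e3,z]
print(proj('wrist',[f(0,85,.08),f(-28,-27,.067),f(28,-27,.067)],c).round(1).tolist())
np.savez('w5.npz',*c)"
```

```text
t 12.2 box mm [-0.6 -5.8] tipz 0.1755 d cm [8.88 0.06 8.04] rot [-0.02  0.03 -0.03] F [ 0.7 -0.2 -0.1] gap 0.0002
[[262.3, 75.8], [229.6, 214.0], [294.9, 214.0]]
```

View pics/w5.png

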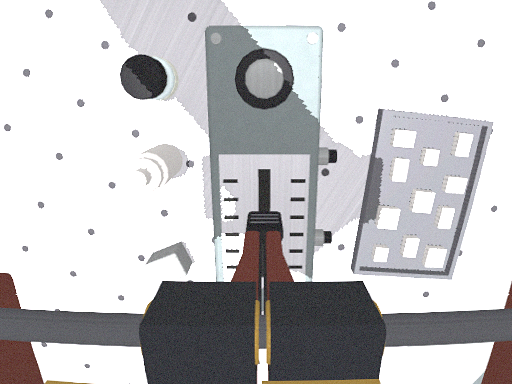

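The button is at (264,78), about 2 px from the prediction, so the target is box (1.5, 83). Ticks and lever look right.

Request:
apply_moves:
  rows:
    - {"rx": 0, "ry": 0, "rz": 0, "dx": 3, "dy": 0.2, "dz": 0, "jaw": 1}
    - {"rx": 0, "ry": 0, "rz": 0, "dx": 3, "dy": 0, "dz": 0, "jaw": 1}
    - {"rx": 0, "ry": 0, "rz": 0, "dx": 2.9, "dy": 0, "dz": 0, "jaw": 1}
    - {"rx": 0, "ry": 0, "rz": 0, "dx": 0, "dy": 0, "dz": 0, "jaw": 1}
    - {"rx": 0, "ry": 0, "rz": 0, "dx": 0, "dy": 0, "dz": 0, "jaw": 1}

```text
clock: 12.75
tcp_pos: [0.5554, -0.0165, 0.3578]
tcp_rot: [0.497, 0.868, 0.0, 0.0]
contact_force: [0.0, 0.5, 0.8]
finger_gap: 0.0008
grip_force: 0.0
```

Request:
apply_moves:
  rows:
    - {"rx": 0, "ry": 0, "rz": 0, "dx": 0, "dy": 0, "dz": 2, "jaw": 1}
    - {"rx": 0, "ry": 0, "rz": 0, "dx": 0, "dy": 0, "dz": 2, "jaw": 1}
    - {"rx": 0, "ry": 0, "rz": 0, "dx": 0, "dy": 0, "dz": 2, "jaw": 1}
    - {"rx": 0, "ry": 0, "rz": 0, "dx": 0, "dy": 0, "dz": 1, "jaw": 1}
    - {"rx": 0, "ry": 0, "rz": 0, "dx": 0, "dy": 0, "dz": 0, "jaw": 1}

```text
clock: 13.25
tcp_pos: [0.5551, -0.0174, 0.2865]
tcp_rot: [0.498, 0.867, -0.001, -0.001]
contact_force: [0.5, -0.1, 1.2]
finger_gap: 0.0004
grip_force: 0.0
```

Request:
apply_moves:
  rows:
    - {"rx": 0, "ry": 0, "rz": 0, "dx": 0, "dy": 0, "dz": 0, "jaw": 1}
    - {"rx": 0, "ry": 0, "rz": 0, "dx": 0, "dy": 0, "dz": 0, "jaw": 1}

```text
clock: 13.45
tcp_pos: [0.5557, -0.0167, 0.2886]
tcp_rot: [0.498, 0.867, 0.0, 0.001]
contact_force: [0.6, -0.5, -0.1]
finger_gap: 0.0002
grip_force: 0.0
```

```bash
python3 -c "
from h import *
goto(1.5,83,.095)"
```

```text
t 13.45 box mm [ 1.9 83.6] tipz 0.1066 d cm [-0.06 -0.04  1.16] rot [0.08 0.04 0.02] F [ 0.6 -0.5 -0.1] gap 0.0002
```

Request:
apply_moves:
  rows:
    - {"rx": 0, "ry": 0, "rz": 0, "dx": 0, "dy": 0, "dz": 0.7, "jaw": 1}
    - {"rx": 0, "ry": 0, "rz": 0, "dx": 0, "dy": 0, "dz": 0.7, "jaw": 1}
    - {"rx": 0, "ry": 0, "rz": 0, "dx": 0, "dy": 0, "dz": 0, "jaw": 1}
    - {"rx": 0, "ry": 0, "rz": 0, "dx": 0, "dy": 0, "dz": 0, "jaw": 1}

```text
clock: 13.85
tcp_pos: [0.5551, -0.0162, 0.2734]
tcp_rot: [0.497, 0.868, -0.0, -0.0]
contact_force: [-0.6, -0.4, 0.8]
finger_gap: 0.0005
grip_force: 0.0
```

Request:
apply_moves:
  rows:
    - {"rx": 0, "ry": 0, "rz": 0, "dx": 0, "dy": 0, "dz": 0.3, "jaw": 1}
    - {"rx": 0, "ry": 0, "rz": 0, "dx": 0, "dy": 0, "dz": 0, "jaw": 1}
    - {"rx": 0, "ry": 0, "rz": 0, "dx": 0, "dy": 0, "dz": 0, "jaw": 1}

```text
clock: 14.15
tcp_pos: [0.5553, -0.0163, 0.2708]
tcp_rot: [0.497, 0.867, 0.0, 0.0]
contact_force: [0.4, 1.1, 1.1]
finger_gap: 0.0004
grip_force: 0.8
```

Request:
apply_moves:
  rows:
    - {"rx": 0, "ry": 0, "rz": 0, "dx": 0, "dy": 0, "dz": 0.3, "jaw": 1}
    - {"rx": 0, "ry": 0, "rz": 0, "dx": 0, "dy": 0, "dz": 0, "jaw": 1}
    - {"rx": 0, "ry": 0, "rz": 0, "dx": 0, "dy": 0, "dz": 0, "jaw": 1}

```text
clock: 14.45
tcp_pos: [0.5554, -0.0163, 0.2678]
tcp_rot: [0.497, 0.867, 0.0, 0.0]
contact_force: [0.3, -0.3, 3.3]
finger_gap: 0.0002
grip_force: 1.7
```

```bash
python3 -c "
from h import *
goto(1.5,83,.095)"
```

```text
t 14.45 box mm [ 1.8 84.2] tipz 0.0858 d cm [-0.12 -0.03 -0.92] rot [0.03 0.01 0.05] F [ 0.3 -0.3  3.3] gap 0.0002
```

Request:
apply_moves:
  rows:
    - {"rx": 0, "ry": 0, "rz": 0, "dx": 0, "dy": 0, "dz": 0.3, "jaw": 1}
    - {"rx": 0, "ry": 0, "rz": 0, "dx": 0, "dy": 0, "dz": 0, "jaw": 1}
    - {"rx": 0, "ry": 0, "rz": 0, "dx": 0, "dy": 0, "dz": 0, "jaw": 1}

```text
clock: 14.75
tcp_pos: [0.5554, -0.0164, 0.2653]
tcp_rot: [0.498, 0.867, 0.0, 0.0]
contact_force: [-1.3, 0.3, 10.5]
finger_gap: 0.001
grip_force: 5.4
```

Request:
apply_moves:
  rows:
    - {"rx": 0, "ry": 0, "rz": 0, "dx": 0, "dy": 0, "dz": 0.1, "jaw": 1}
    - {"rx": 0, "ry": 0, "rz": 0, "dx": 0, "dy": 0, "dz": 0, "jaw": 1}
    - {"rx": 0, "ry": 0, "rz": 0, "dx": 0, "dy": 0, "dz": 0, "jaw": 1}

```text
clock: 15.05
tcp_pos: [0.5554, -0.0165, 0.2651]
tcp_rot: [0.498, 0.867, 0.001, 0.0]
contact_force: [-4.6, -0.4, 19.2]
finger_gap: 0.0009
grip_force: 9.8
```

Request:
apply_moves:
  rows:
    - {"rx": 0, "ry": 0, "rz": 0, "dx": 0, "dy": 0, "dz": 0.1, "jaw": 1}
    - {"rx": 0, "ry": 0, "rz": 0, "dx": 0, "dy": 0, "dz": 0, "jaw": 1}
    - {"rx": 0, "ry": 0, "rz": 0, "dx": 0, "dy": 0, "dz": 0, "jaw": 1}

```text
clock: 15.35
tcp_pos: [0.5554, -0.0166, 0.2649]
tcp_rot: [0.498, 0.867, 0.001, 0.0]
contact_force: [-7.9, 0.2, 29.4]
finger_gap: 0.0003
grip_force: 14.2
```

```bash
python3 -c "
from h import *
goto(1.5,83,.095)"
```

```text
t 15.35 box mm [ 1.7 83.9] tipz 0.0829 d cm [-0.09 -0.02 -1.21] rot [ 0.11 -0.04  0.04] F [-7.9  0.2 29.4] gap 0.0003
```

The button bottomed at about 6 mm of travel, with force rising steeply past 5 N. Releasing upward, then checking.

Request:
apply_moves:
  rows:
    - {"rx": 0, "ry": 0, "rz": 0, "dx": 0, "dy": 0, "dz": -0.5, "jaw": 1}
    - {"rx": 0, "ry": 0, "rz": 0, "dx": 0, "dy": 0, "dz": -1, "jaw": 1}
    - {"rx": 0, "ry": 0, "rz": 0, "dx": 0, "dy": 0, "dz": -3, "jaw": 1}
    - {"rx": 0, "ry": 0, "rz": 0, "dx": 0, "dy": 0, "dz": -4, "jaw": 1}
    - {"rx": 0, "ry": 0, "rz": 0, "dx": 0, "dy": 0, "dz": -4, "jaw": 1}

```text
clock: 15.85
tcp_pos: [0.5546, -0.0163, 0.3884]
tcp_rot: [0.498, 0.867, -0.001, -0.001]
contact_force: [0.3, 0.1, -0.4]
finger_gap: 0.0002
grip_force: 0.0
```

Request:
apply_moves:
  rows:
    - {"rx": 0, "ry": 0, "rz": 0, "dx": 4, "dy": 0, "dz": 0, "jaw": 1}
    - {"rx": 0, "ry": 0, "rz": 0, "dx": 4, "dy": 0, "dz": 0, "jaw": 1}
    - {"rx": 0, "ry": 0, "rz": 0, "dx": 4, "dy": 0, "dz": 0, "jaw": 1}
    - {"rx": 0, "ry": 0, "rz": 0, "dx": 4, "dy": 0, "dz": 0, "jaw": 1}
    - {"rx": 0, "ry": 0, "rz": 0, "dx": 4, "dy": 0, "dz": 0, "jaw": 1}

```text
clock: 16.35
tcp_pos: [0.4528, 0.1574, 0.3876]
tcp_rot: [0.497, 0.867, -0.0, -0.0]
contact_force: [0.4, -0.1, 0.1]
finger_gap: 0.0003
grip_force: 0.0
```

Request:
apply_moves:
  rows:
    - {"rx": 0, "ry": 0, "rz": 0, "dx": 4, "dy": 0, "dz": 0, "jaw": 1}
    - {"rx": 0, "ry": 0, "rz": 0, "dx": 4, "dy": 0, "dz": 0, "jaw": 1}
    - {"rx": 0, "ry": 0, "rz": 0, "dx": 0, "dy": 0, "dz": 0, "jaw": 1}
    - {"rx": 0, "ry": 0, "rz": 0, "dx": 0, "dy": 0, "dz": 0, "jaw": 1}
    - {"rx": 0, "ry": 0, "rz": 0, "dx": 0, "dy": 0, "dz": 0, "jaw": 1}

```text
clock: 16.85
tcp_pos: [0.4142, 0.2243, 0.3876]
tcp_rot: [0.498, 0.867, -0.0, 0.0]
contact_force: [0.7, -1.0, -0.0]
finger_gap: 0.0007
grip_force: 0.0
```

```bash
python3 - <<'E'
from h import *
goto(1.5,83,.095)
a=capture("top");im=a[...,::-1].copy()
r=cv2.resize(im[85:235,240:420],None,fx=4,fy=4,interpolation=cv2.INTER_CUBIC)
cv2.imwrite("pics/c2.png",cv2.convertScaleAbs(r,alpha=1.8))
E
```

```text
t 16.85 box mm [  1.2 363.1] tipz 0.2056 d cm [-28.01   0.05  11.07] rot [-0.02  0.03 -0.03] F [ 0.7 -1.  -0. ] gap 0.0007
```

View pics/c2.png

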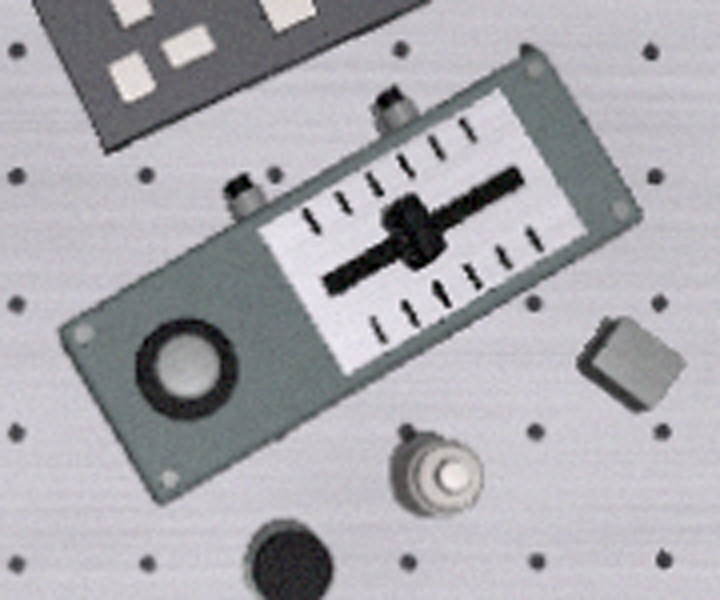

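The lever moved from (513,175) to (414,232). That is three tick spacings, allowing for its height. The button is up at (187,367) and the bystanders haven't moved.

```bash
python3 -c "
from plant import job
print(job.hand_in())"
```

```text
the job is handed in; nothing more can be done
None
```

I pushed the lever three clicks into the third detent, then pressed the button fully down and let it come back up. The loose things look unmoved in the final image, and I handed the job in at about 17 s; no verdict was returned.

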